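# Roll the rolling pin over to the red band

## Task

The rolling pin is in the way at one end of the marble pastry slab: with the fingertips on top of its barrel, roll it across the slab until the barrel lies lengthwise on the red band, and leave it there at rest with the hand clear. Do not grip it, lift it or slide it along, and do not shove it from low behind. Leave everything else where it stands.

Things in the scene. Friction and masses are not known exactly. Their poses are not given: they have to be found in the camera images.
- pin: Rolling pin: wooden barrel 60 mm across, 200 mm long, a black handle at each end (26 mm thick, 340 mm overall), 0.35 to 0.7 kg. Origin: middle of the barrel on its axis, 48 mm above the worktop. y runs along the barrel; x and z turn as it rolls (z up at the start). Its top moves twice as far as the pin; a light fingertip press of a few N does not slip. Let go at rest, it stays put.
- band: Red silicone band lying flat across the slab, fixed, 20 mm wide (its x), 400 mm long (its y), under 1 mm thick, no obstacle to rolling. Origin: its middle, at the slab's top surface. Its y axis is the line along which the pin must finally lie. At the start it is 100 to 155 mm from the pin, either beyond it or on the robot's side of it.
- slab: White marble pastry slab, fixed, level, no raised edge: 360 mm (its x, away from the robot) by 420 mm (its y), 18 mm thick, turned by up to 0.45 rad. Origin: centre of its underside, on the worktop. The pin starts within 0.03 rad of parallel to its y axis.
- cutter_big: Steel biscuit-cutter ring 64 mm across, 28 mm high, standing on a far corner of the slab. Loose; to be left alone. The origin is the centre of its underside.
- cutter_small: Copper-coloured biscuit-cutter ring 44 mm across, 28 mm high, on the other far corner of the slab. Loose; to be left alone. The origin is the centre of its underside.
- soap: Grey soap dispenser, 65 mm square, 168 mm high with its pump, on the worktop right of the slab. Loose; to be left alone. The origin is the centre of its underside.
- sponge: Yellow sponge block 105 x 70 x 30 mm, right of the slab. Loose; to be left alone. The origin is the centre of its underside.
- flour_jar: White jar with a wooden cap, 90 mm across, 130 mm high, left of the slab. Loose; to be left alone. The origin is the centre of its underside.
- bowl: Blue bowl 130 mm across, 60 mm high, left of the slab. Loose; to be left alone. The origin is the centre of its underside.

How it is judged:
On the way:
1. the pin has truly rolled: it has turned by more than 2.3 rad (over a third of a turn) about its own axis (angle between pin's own z axis and vertical above 2.3 rad).
At the end, for the whole second after the job is handed in: The pin lies still on the slab along the red band: its axis within 10 mm of the band's centre line (so that the barrel's line of contact is on the band), parallel to it within 0.09 rad, its middle within 40 mm of the band's middle lengthwise; every other thing within 25 mm of where it stood (x of pin in the frame of band between -0.01 and 0.01 m and y of pin in the frame of band between -0.04 and 0.04 m and height (world z) of pin between 0.044 and 0.052 m and angle between the y axis of pin and the y axis of band, either way round below 0.09 rad and linear speed of pin below 0.01 m/s and angular speed of pin below 0.3 rad/s and distance of each of cutter_big, cutter_small, soap, sponge, flour_jar, bowl from where it was at the start of the episode below 0.025 m); the robot touches nothing.
It fails at once if the pin is lifted more than 12 mm off the slab (height (world z) of pin above 0.06 m).
It fails at once if the pin leaves the slab (height (world z) of pin below 0.04 m).
It fails at once if the pin is gripped or shoved from low down: the fingers touch it while the grasp point between the pads is below 70 mm above the worktop (the top of the barrel is at 78 mm) (contact force between the fingers and pin above 0.5 N and height (world z) of the grasp point below 0.07 m).
It fails at once if another thing is disturbed (moved more than 25 mm) (distance of any of cutter_big, cutter_small, soap, sponge, flour_jar, bowl from where it was at the start of the episode above 0.025 m).
It also fails if it takes over 64 s, if anything falls off the work surface, if the arm or the gripper's body presses on something with over 40 N, if the wrist force passes 120 N, or if a joint passes its speed limit or range.

## Robot

A 6-joint arm with a two-finger parallel gripper is mounted at the origin on the work surface. World frame = base frame: x ahead of the robot, y to its left, z up, the work surface at z = 0. Lengths are in m, angles in rad, forces in N, time in s.
With the tool pointing down it reaches from about 0.375 to 0.925 m from the base axis. Payload 5.7 kg.
Tool frame: the origin (TCP) lies midway between the tips of the shut fingers; the grasp point (between the pads) lies 19 mm behind it (arm.grasp_offset is the distance from the TCP to the grasp point, in m); x points along the fingers, y is the direction in which the jaws open and shut, and the axes are right-handed (so a half turn about x gives the same grasp; the last joint's range is limited). The gripper opens to 88 mm and grips with 3 to 60 N. Pads are 20 mm wide; open, the fingers measure 115 mm over their backs; the gripper's body (75 mm by 178 mm) begins 61 mm behind the grasp point.
Start: joints at [-1.441, 0.359, 1.51, -0, 1.272, -0.115], TCP at [0.145, -0.582, 0.223] pointing down, gripper open.
Joint ranges: [-2.97, 2.97], [-1.01, 2.36], [0.21, 2.38], [-0.96, 4.11], [0.2, 2.71], [-2.98, 2.98]. Speed limits (rad/s): [2.39, 2.39, 3.14, 3.14, 3.14, 3.14].

## Interface

Orientations are given as a unit quaternion [x, y, z, w].
In Python, from plant import arm gives the robot as it stands.
- The arm moves only by the tool apply_moves, never from a script. Its argument "series" is a list that holds one entry, the list of rows, each a list of 7 numbers: the finger opening in cm, from 0 to 8.78, then the shift along the tool's x, y, z in cm, then the turn, a rotation vector about the tool's x, y, z in rad. A call has 1 to 20 rows; each row shifts and turns the pose as measured when the row begins, along the tool's axes as they then stand; what a row does not reach is not made up. A row lasts 1/10 s, in which the tool goes at most 50 mm and 8.59 degrees, less where a joint would pass 70% of its speed; a pose out of reach is approached as far as the arm can. A call is refused whole if a number of a shift passes 5 or a number of a turn 0.15, either way. A call with a gripper value outside its range is refused whole. The fingers move at their own pace and stop on an object; the grip force is fixed at half the most. Time passes only in rows, so rows that do not move let the fingers close. It gives the time, the measured TCP pose, the force and the opening at its end, in the units of the state.
- arm.get_obs(): the state, without advancing time (a new reading comes with each control period).
- arm.get_image(name): name is "scene" or "top" or "wrist"; returns the picture (480x640x3 uint8, red, green, blue); there is no depth.
- arm.camera_model(name): a dict with "fov_y" (degrees; the focal length in pixels is half the picture's height over the tangent of half this angle, whatever the lens; pixels are square), "cx", "cy" (the principal point, pixels), "cam_to_world" (4x4, takes a point from camera to world coordinates). Camera axes: x right, y down, z forward; pixel columns grow to the right and rows downward; lengths in m; the calibration is good to about 2 mm. A picture is of the moment at which its call begins: read the wrist's pose just before it. camera_model takes no time and is no camera call; for the wrist camera it gives the pose at the moment of the call.
- arm.hand_in(): hands the job in, once; it reports no verdict.
The state is a dict: "time_s": time; "joints": joint angles; "joint_vel": joint speeds; "tau": joint torques, N m; "eef_pos": TCP position; "ee_rot": TCP orientation; "force": force on the tool from outside, world axes, zero at the start; "torque": the same for the moment, N m; "width": finger opening in m.
Only numpy, scipy, OpenCV 4.12 (cv2) and the standard library are available. Lean on these libraries where they do the work, as an engineer would, in place of code of your own. Each camera call takes 0.05 s, during which the arm holds its last target. There are 200 camera calls.

## Working session

There is one attempt and no reset: what is moved stays moved. The work goes in short steps, Python scripts to look and compute and a tool call to move; the robot and the scene stay as the last step left them, time stands still between calls to the robot, and variables do not carry over. Pictures are saved under pics/ and viewed, about 8 in all and at most 12, crops included, and the job is handed in when it is done.

Besides the shell and the picture viewer there is one more tool, called after "Emit:" in YAML: its name, and indented under it one key for each argument. apply_moves: Moves the arm, as the interface text tells. Its arguments: {"type":"object","properties":{"series":{"type":"array"}},"required":["series"]}

```bash
ls; mkdir -p pics
python3 - <<'E'
from plant import arm
import cv2,numpy as np
o=arm.get_obs();print({k:np.round(v,3) for k,v in o.items()})
for n in("top","scene"):
    im=arm.get_image(n);cv2.imwrite(f"pics/{n}0.png",im[:,:,::-1]);m=arm.camera_model(n);print(n,m["fov_y"],m["cx"],m["cy"],np.round(m["cam_to_world"],3).tolist())
E
```

```text
pics
{'time_s': np.float64(0.0), 'joints': array([-1.441,  0.36 ,  1.511,  0.   ,  1.273, -0.115]), 'joint_vel': array([ 0.001, -0.   ,  0.001, -0.001, -0.   , -0.   ]), 'tau': array([-1.0000e-03, -5.1538e+01, -2.7073e+01,  6.7000e-02,  3.5000e-02,
       -0.0000e+00]), 'eef_pos': array([ 0.145, -0.581,  0.222]), 'ee_rot': array([-0.702, -0.087,  0.702, -0.086]), 'force': array([-0.084,  0.773,  0.111]), 'torque': array([ 0.024, -0.027,  0.025]), 'width': np.float64(0.088)}
top 50.974230256562684 318.52639365004654 244.1106865081259 [[0.005, -0.985, 0.174, 0.382], [-1.0, -0.006, -0.006, -0.013], [0.007, -0.174, -0.985, 1.239], [0.0, 0.0, 0.0, 1.0]]
scene 43.2909400537942 319.3941721304945 243.54272958642758 [[-0.096, 0.753, -0.651, 1.395], [0.995, 0.075, -0.061, 0.066], [0.003, -0.653, -0.757, 1.009], [0.0, 0.0, 0.0, 1.0]]
```

View pics/top0.png

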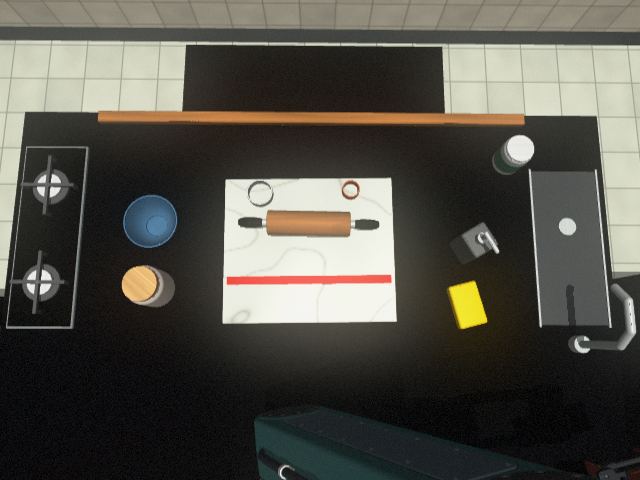

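The view shows the barrel at about (309,223), and the red band at (309,280) on the robot's side of it. The cutters are at (260,192) and (350,189). I'll measure the band and barrel in both fixed views.

```bash
cat > h.py <<'E'
from plant import arm
import cv2,numpy as np
def ray(n,px,z):
    m=arm.camera_model(n);f=240/np.tan(np.radians(m["fov_y"]/2));T=np.array(m["cam_to_world"])
    px=np.atleast_2d(px).astype(float)
    d=np.c_[(px[:,0]-m["cx"])/f,(px[:,1]-m["cy"])/f,np.ones(len(px))]@T[:3,:3].T
    return T[:3,3]+d*((z-T[2,3])/d[:,2])[:,None]
def mask(im,k):
    h=cv2.cvtColor(im,cv2.COLOR_RGB2HSV)
    if k=="band": return cv2.inRange(h,(0,190,150),(4,255,255))|cv2.inRange(h,(174,190,150),(180,255,255))
    return cv2.inRange(h,(5,80,50),(17,215,255))
def rect(im,k,roi):
    m=mask(im,k);r=np.zeros_like(m);x0,y0,x1,y1=roi;r[y0:y1,x0:x1]=m[y0:y1,x0:x1]
    r=cv2.morphologyEx(r,cv2.MORPH_OPEN,np.ones((3,3),np.uint8))
    c=max(cv2.findContours(r,cv2.RETR_EXTERNAL,cv2.CHAIN_APPROX_NONE)[0],key=cv2.contourArea)
    b=cv2.boxPoints(cv2.minAreaRect(c))
    e=[b[(i+1)%4]-b[i] for i in range(2)]
    if np.linalg.norm(e[0])>np.linalg.norm(e[1]): ends=[(b[0]+b[3])/2,(b[1]+b[2])/2];w=np.linalg.norm(e[1])
    else: ends=[(b[0]+b[1])/2,(b[2]+b[3])/2];w=np.linalg.norm(e[0])
    ends=sorted(ends,key=lambda p:p[0])
    return np.array(ends),w
def report(n,im,k,roi,z):
    e,w=rect(im,k,roi);P=ray(n,e,z);d=P[1]-P[0]
    if d[1]<0:d=-d
    print(n,k,"px",e.round(1).tolist(),"w",round(float(w),1),"mid",P.mean(0).round(4),"len",np.linalg.norm(d).round(4),"dir ang from +y",np.arctan2(-d[0],d[1]).round(4))
    return P.mean(0),d/np.linalg.norm(d)
def compare(n,im,roi):
    B,d=report(n,im,"band",roi,.0185);P,p=report(n,im,"pin",roi,.048)
    x=np.array([d[1],-d[0],0]);print(n,"pin in band frame x,y mm",((P-B)@x*1e3).round(1),((P-B)@d*1e3).round(1))
E
python3 - <<'E'
from h import *
im=cv2.imread("pics/top0.png")[:,:,::-1].copy();compare("top",im,(225,175,400,330))
for p,s in (((260,203),"big"),((350,197),"small")): print(s,ray("top",p,.018).round(3))
print("slab",ray("top",[(225,179),(391,178),(396,322),(223,323)],.018).round(3))
E
```

```text
Traceback (most recent call last):
  File "h.py", line 28, in compare
    B,d=report(n,im,"band",roi,.0185);P,p=report(n,im,"pin",roi,.048)
        ~~~~~~^^^^^^^^^^^^^^^^^^^^^^^
  File "h.py", line 23, in report
    e,w=rect(im,k,roi);P=ray(n,e,z);d=P[1]-P[0]
        ~~~~^^^^^^^^^^
  File "h.py", line 15, in rect
    c=max(cv2.findContours(r,cv2.RETR_EXTERNAL,cv2.CHAIN_APPROX_NONE)[0],key=cv2.contourArea)
ValueError: max() iterable argument is empty
```

View pics/scene0.png

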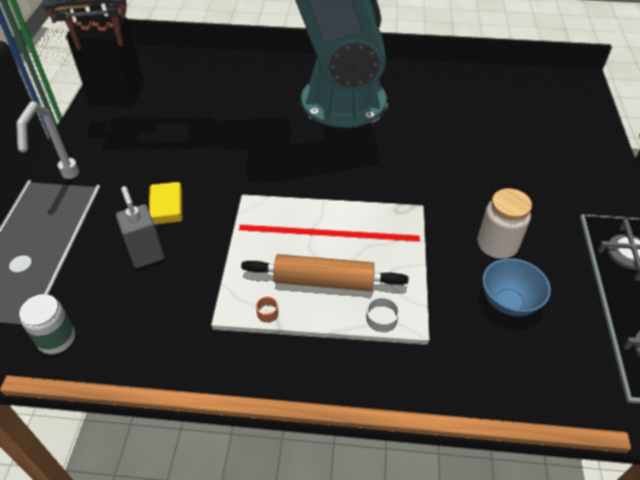

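The scene view agrees: the barrel is at about (324,272) and the band at (330,233), on the robot's side. My red threshold is off, so I'll check the actual colour values.

```bash
python3 - <<'E'
from h import *
for n,r,b,roi in (("top",(309,280),(309,223),(225,175,400,330)),("scene",(330,234),(324,272),(230,200,428,300))):
    im=cv2.imread(f"pics/{n}0.png")[:,:,::-1].copy();h=cv2.cvtColor(im,cv2.COLOR_RGB2HSV)
    print(n,h[r[1]-2:r[1]+3,r[0]].tolist(),h[b[1]-10:b[1]+11:5,b[0]].tolist())
E
sed -i 's/(0,190,150),(4,/(0,140,120),(4,/;s/(174,190,150)/(170,140,120)/' h.py
python3 - <<'E'
from h import *
for n,roi in (("top",(225,175,400,330)),("scene",(230,200,428,300))):
    im=cv2.imread(f"pics/{n}0.png")[:,:,::-1].copy();compare(n,im,roi)
for p,s in (((260,203),"big"),((350,197),"small")): print(s,ray("top",p,.018).round(3))
print("slab",ray("top",[(225,179),(391,178),(396,322),(223,323)],.018).round(3))
E
```

```text
top [[2, 163, 246], [2, 161, 247], [1, 158, 247], [3, 166, 246], [2, 161, 246]] [[13, 122, 155], [14, 133, 192], [14, 138, 212], [13, 127, 183], [15, 112, 144]]
scene [[0, 227, 233], [0, 234, 233], [0, 219, 232], [1, 164, 229], [5, 75, 225]] [[14, 153, 201], [14, 153, 198], [14, 153, 183], [14, 153, 158], [14, 148, 117]]
top band px [[227.0, 280.3999938964844], [390.0, 278.5]] w 7.5 mid [0.5098 0.0033 0.0185] len 0.3963 dir ang from +y 0.017
top pin px [[265.8999938964844, 221.89999389648438], [350.1000061035156, 223.39999389648438]] w 23.4 mid [0.6445 0.0055 0.048 ] len 0.2035 dir ang from +y -0.0125
top pin in band frame x,y mm 134.8 -0.1
scene band px [[239.89999389648438, 227.10000610351562], [419.1000061035156, 238.10000610351562]] w 5.5 mid [0.5102 0.0044 0.0185] len 0.3948 dir ang from +y 0.0168
scene pin px [[273.6000061035156, 267.70001220703125], [373.29998779296875, 276.3999938964844]] w 28.6 mid [0.6442 0.0041 0.048 ] len 0.2022 dir ang from +y -0.012
scene pin in band frame x,y mm 133.9 -2.5
big [[0.701 0.126 0.018]]
small [[ 0.717 -0.099  0.018]]
slab [[ 0.762  0.216  0.018]
 [ 0.768 -0.202  0.018]
 [ 0.409 -0.207  0.018]
 [ 0.404  0.207  0.018]]
```

The two views agree: pin at (0.644, 0.005), band at (0.510, 0.004), so it has to roll 134 mm towards the robot with a 0.03 rad angle difference. I'll open the fingers along the barrel so both tips press on it, and use about 5 strokes. Next are the approach numbers.

```bash
cat >> h.py <<'E'
from scipy.spatial.transform import Rotation as R
def togo(target,yaw=0.0):
    "shift (cm) in tool axes and rotvec to tool x down, tool y along +-world y turned by yaw"
    o=arm.get_obs();r=R.from_quat(o["ee_rot"]);best=None
    for s in(1,-1):
        y=s*np.array([-np.sin(yaw),np.cos(yaw),0]);x=np.array([0,0,-1.]);g=R.from_matrix(np.c_[x,y,np.cross(x,y)])
        v=(r.inv()*g).as_rotvec()
        if best is None or np.linalg.norm(v)<np.linalg.norm(best):best=v
    print("t",round(float(o["time_s"]),2),"pos",o["eef_pos"].round(4),"F",o["force"].round(2),"q6",o["joints"].round(2))
    print("tool axes (cols x,y,z)",r.as_matrix().round(3).tolist())
    print("shift cm",(r.inv().apply(np.array(target)-o["eef_pos"])*100).round(2),"turn",best.round(3))
E
python3 -c "
from h import *
togo([.657,.005,.2])"
```

```text
t 0.1 pos [ 0.1454 -0.5815  0.2219] F [-0.94  0.04  0.55] q6 [-1.44  0.36  1.51  0.    1.27 -0.12]
tool axes (cols x,y,z) [[-0.0, 0.242, -0.97], [0.002, -0.97, -0.242], [-1.0, -0.002, -0.0]]
shift cm [  2.28 -44.49 -63.85] turn [ 0.245 -0.     0.002]
```

Emit:
apply_moves:
  series:
    - [[8.78,0,0,0,0.12,0,0],[8.78,0,0,0,0.12,0,0],[8.78,0,-4,-3.5,0,0,0],[8.78,0,-4,-3.5,0,0,0],[8.78,0,-4,-3.5,0,0,0],[8.78,0,-4,-3.5,0,0,0],[8.78,0,-4,-3.5,0,0,0],[8.78,0,-4,-3.5,0,0,0],[8.78,0,-4,-3.5,0,0,0],[8.78,0,-4,-3.5,0,0,0],[8.78,0,-4,-3.5,0,0,0],[8.78,0,-4,-3.5,0,0,0],[8.78,0,-4,-3.5,0,0,0],[8.78,0,-4,-3.5,0,0,0],[8.78,0,-4,-3.5,0,0,0],[8.78,0,-4,-3.5,0,0,0],[8.78,0,0,0,0,0,0]]

```text
time_s: 1.8
eef_pos: [0.6127, -0.0514, 0.2172]
ee_rot: [-0.706, 0.002, 0.708, 0.006]
force: [-0.9, -0.6, -0.7]
width: 0.0874
```

```bash
python3 -c "
from h import *
togo([.657,.005,.1],-.012)"
```

```text
t 1.8 pos [ 0.6127 -0.0514  0.2172] F [-0.89 -0.63 -0.7 ] q6 [-0.2   0.39  1.48  0.01  1.28  1.38]
tool axes (cols x,y,z) [[-0.003, -0.012, -1.0], [0.006, -1.0, 0.012], [-1.0, -0.006, 0.003]]
shift cm [11.74 -5.62 -4.41] turn [0.    0.003 0.006]
```

Emit:
apply_moves:
  series:
    - [[8.78,0,-2.8,-2.2,0,0.003,0.006],[8.78,0,-2.8,-2.2,0,0,0],[8.78,4,0,0,0,0,0],[8.78,4,0,0,0,0,0],[8.78,3.5,0,0,0,0,0],[8.78,0,0,0,0,0,0]]

```text
time_s: 2.4
eef_pos: [0.6579, 0.0054, 0.0981]
ee_rot: [-0.707, 0.004, 0.707, 0.002]
force: [-0.6, 0.0, -0.2]
width: 0.0877
```

Run:
```python
from h import *
togo([.657,.005,.08],-.012)
im=arm.get_image("wrist");cv2.imwrite("pics/w1.png",im[:,:,::-1])
```

```text
t 2.4 pos [0.6579 0.0054 0.0981] F [-0.62  0.02 -0.23] q6 [-0.1   0.56  1.5  -0.    1.08  1.49]
tool axes (cols x,y,z) [[-0.001, -0.008, -1.0], [-0.002, -1.0, 0.008], [-1.0, 0.002, 0.001]]
shift cm [1.81 0.03 0.09] turn [ 0.004  0.001 -0.002]
```

View pics/w1.png

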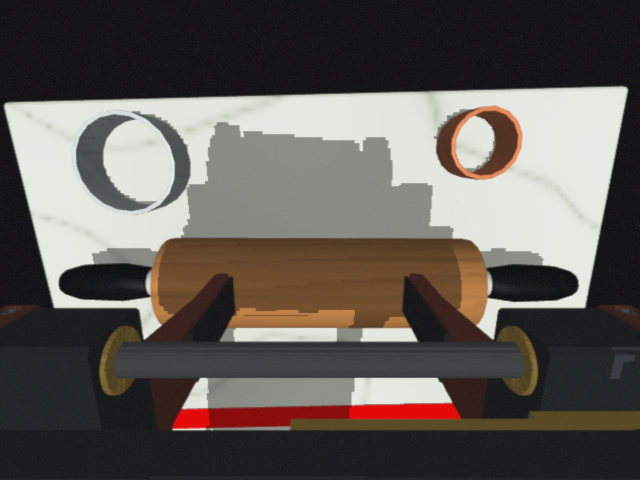

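The wrist view shows the two fingertips, at (225,280) and (410,280), above the barrel and symmetric on it. The cutters are clear. I'll go down gently to find contact.

Emit:
apply_moves:
  series:
    - [[8.78,1.4,0,0,0,0,0],[8.78,0.3,0,0,0,0,0],[8.78,0.1,0,0,0,0,0],[8.78,0.1,0,0,0,0,0]]

```text
time_s: 2.85
eef_pos: [0.6633, 0.0033, 0.0862]
ee_rot: [0.711, -0.005, -0.703, -0.002]
force: [-0.1, -0.3, 0.0]
width: 0.0873
```

Emit:
apply_moves:
  series:
    - [[8.78,0,0,0,0,0,0],[8.78,0,0,0,0,0,0]]

```text
time_s: 3.05
eef_pos: [0.6643, 0.0031, 0.0879]
ee_rot: [0.712, -0.005, -0.702, -0.002]
force: [0.8, -0.1, 0.2]
width: 0.0873
```

Run:
```python
from h import *
togo([.657,.005,.079],-.012)
```

```text
t 3.05 pos [0.6643 0.0031 0.0879] F [ 0.81 -0.14  0.16] q6 [-0.1   0.58  1.51 -0.    1.05  1.48]
tool axes (cols x,y,z) [[0.014, -0.01, -1.0], [-0.004, -1.0, 0.01], [-1.0, 0.004, -0.014]]
shift cm [ 0.88 -0.19  0.75] turn [ 0.002 -0.014 -0.004]
```

Emit:
apply_moves:
  series:
    - [[8.78,0.3,-0.2,0.7,0,-0.014,-0.004],[8.78,0.3,0,0,0,0,0],[8.78,0.3,0,0,0,0,0]]

```text
time_s: 3.35
eef_pos: [0.6576, 0.0054, 0.0795]
ee_rot: [0.707, -0.003, -0.707, -0.004]
force: [0.0, -0.2, -0.6]
width: 0.0879
```

Run:
```python
from h import *
togo([.657,.005,.077],-.012)
```

```text
t 3.35 pos [0.6576 0.0054 0.0795] F [ 0.04 -0.16 -0.6 ] q6 [-0.1   0.58  1.52  0.    1.04  1.48]
tool axes (cols x,y,z) [[0.001, -0.01, -1.0], [0.0, -1.0, 0.01], [-1.0, -0.0, -0.001]]
shift cm [0.25 0.04 0.06] turn [ 0.002 -0.001  0.   ]
```

Emit:
apply_moves:
  series:
    - [[8.78,0.2,0,0,0,0,0],[8.78,0.2,0,0,0,0,0]]

```text
time_s: 3.55
eef_pos: [0.66, 0.0054, 0.0772]
ee_rot: [0.709, -0.003, -0.705, -0.004]
force: [1.4, 1.1, 16.5]
width: 0.088
```

Contact, with 16 N upward. First part of stroke 1, rolling towards the robot (+tool z) with a lighter press.

Emit:
apply_moves:
  series:
    - [[8.78,0.05,0,0.4,0,0,0],[8.78,0.05,0,0.5,0,0,0],[8.78,0.05,0,0.5,0,0,0],[8.78,0.05,0,0.5,0,0,0],[8.78,0.05,0,0.5,0,0,0]]

```text
time_s: 4.05
eef_pos: [0.6409, 0.0057, 0.0783]
ee_rot: [0.713, -0.004, -0.701, -0.003]
force: [-0.9, 1.0, 5.8]
width: 0.0879
```

Run:
```python
from h import *
togo([.637,.005,.077],-.012)
im=arm.get_image("top");cv2.imwrite("pics/top1.png",im[:,:,::-1])
s=arm.get_image("scene");cv2.imwrite("pics/s1.png",s[:,:,::-1]);compare("scene",s,(230,200,428,300))
```

```text
t 4.05 pos [0.6409 0.0057 0.0783] F [-0.87  0.99  5.75] q6 [-0.1   0.56  1.57  0.    0.99  1.48]
tool axes (cols x,y,z) [[0.017, -0.01, -1.0], [-0.0, -1.0, 0.01], [-1.0, 0.0, -0.017]]
shift cm [0.12 0.07 0.39] turn [ 0.002 -0.017 -0.   ]
scene band px [[372.0, 235.3000030517578], [419.1000061035156, 238.10000610351562]] w 5.5 mid [0.5078 0.1505 0.0185] len 0.1027 dir ang from +y 0.018
scene pin px [[274.1000061035156, 264.29998779296875], [373.29998779296875, 273.1000061035156]] w 28.2 mid [0.6356 0.0039 0.048 ] len 0.2021 dir ang from +y -0.014
scene pin in band frame x,y mm 125.1 -148.8
```

View pics/s1.png

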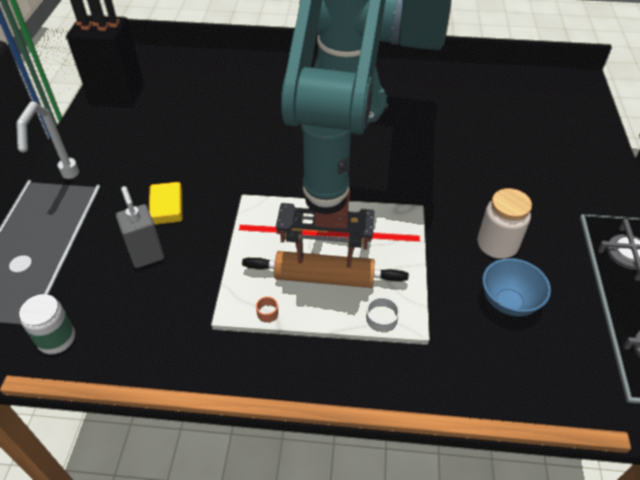

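The pin has rolled 9 mm for 19 mm of finger travel, with no slip. The hand is over the barrel and the scene camera still sees the barrel. I'll finish stroke 1, lift and reposition.

Emit:
apply_moves:
  series:
    - [[8.78,0.06,0,0.5,0,-0.006,0],[8.78,0.06,0,0.5,0,-0.006,0],[8.78,0.06,0,0.5,0,-0.006,0],[8.78,0.06,0,0.5,0,-0.005,0],[8.78,0.06,0,0.5,0,-0.005,0],[8.78,0.06,0,0.5,0,-0.005,0],[8.78,0.06,0,0.4,0,-0.004,0],[8.78,0.06,0,0.2,0,0,0],[8.78,0.03,0,0.05,0,0,0]]

```text
time_s: 5.05
eef_pos: [0.6053, 0.0061, 0.0778]
ee_rot: [-0.703, 0.004, 0.711, 0.003]
force: [-0.2, -0.1, 5.3]
width: 0.088
```

Run:
```python
from h import *
togo([.605,.006,.077],-.012)
s=arm.get_image("scene");compare("scene",s,(230,200,428,300))
```

```text
t 5.05 pos [0.6053 0.0061 0.0778] F [-0.25 -0.07  5.26] q6 [-0.1   0.53  1.63 -0.    0.99  1.48]
tool axes (cols x,y,z) [[-0.011, -0.01, -1.0], [-0.0, -1.0, 0.01], [-1.0, 0.001, 0.011]]
shift cm [0.08 0.01 0.03] turn [ 0.002  0.011 -0.001]
scene band px [[239.89999389648438, 227.10000610351562], [297.1000061035156, 230.60000610351562]] w 5.4 mid [ 0.5124 -0.1293  0.0185] len 0.1274 dir ang from +y 0.018
scene pin px [[275.6000061035156, 258.0], [373.79998779296875, 266.5]] w 27.7 mid [0.6185 0.0043 0.048 ] len 0.2019 dir ang from +y -0.0125
scene pin in band frame x,y mm 108.5 131.6
```

Emit:
apply_moves:
  series:
    - [[8.78,-0.6,0,0,0,0,0],[8.78,-0.4,0,0,0,0.011,0],[8.78,0,0,-1.3,0,0,0],[8.78,0,0,-1.3,0,0,0],[8.78,0,0,0,0,0,0]]

```text
time_s: 5.6
eef_pos: [0.6295, 0.0059, 0.0876]
ee_rot: [-0.706, 0.004, 0.708, 0.003]
force: [0.3, -0.3, 0.5]
width: 0.0875
```

Run:
```python
from h import *
togo([.632,.006,.079],-.012)
s=arm.get_image("scene");compare("scene",s,(230,200,428,300))
```

```text
t 5.6 pos [0.6295 0.0059 0.0876] F [ 0.25 -0.33  0.5 ] q6 [-0.1   0.54  1.58 -0.    1.03  1.48]
tool axes (cols x,y,z) [[-0.003, -0.01, -1.0], [-0.0, -1.0, 0.01], [-1.0, 0.0, 0.003]]
shift cm [ 0.86 -0.01 -0.25] turn [ 0.002  0.003 -0.   ]
scene band px [[370.0, 235.10000610351562], [419.1000061035156, 238.10000610351562]] w 5.5 mid [0.5079 0.1483 0.0185] len 0.107 dir ang from +y 0.018
scene pin px [[275.6000061035156, 257.29998779296875], [373.79998779296875, 266.0]] w 28.5 mid [0.6169 0.0042 0.048 ] len 0.202 dir ang from +y -0.0151
scene pin in band frame x,y mm 106.5 -146.0
```

Emit:
apply_moves:
  series:
    - [[8.78,0.6,0,-0.2,0,0,0],[8.78,0.3,0,0,0,0,0],[8.78,0.15,0,0,0,0,0],[8.78,0.1,0,0.1,0,0,0],[8.78,0.07,0,0.3,0,-0.002,0],[8.78,0.06,0,0.5,0,-0.002,0],[8.78,0.06,0,0.5,0,-0.002,0],[8.78,0.06,0,0.5,0,-0.002,0],[8.78,0.06,0,0.5,0,-0.002,0],[8.78,0.06,0,0.5,0,-0.002,0],[8.78,0.06,0,0.5,0,-0.002,0],[8.78,0.06,0,0.5,0,-0.002,0],[8.78,0.06,0,0.5,0,-0.002,0],[8.78,0.06,0,0.4,0,-0.002,0],[8.78,0.06,0,0.3,0,0,0],[8.78,0.06,0,0.1,0,0,0],[8.78,0.03,0,0,0,0,0]]

```text
time_s: 7.35
eef_pos: [0.5867, 0.0065, 0.0782]
ee_rot: [0.708, -0.004, -0.706, -0.003]
force: [-0.1, 0.4, 4.2]
width: 0.088
```

Run:
```python
from h import *
togo([.58,.006,.077],-.012)
s=arm.get_image("scene");compare("scene",s,(230,200,428,300))
```

```text
t 7.35 pos [0.5867 0.0065 0.0782] F [-0.06  0.37  4.22] q6 [-0.11  0.5   1.69 -0.    0.95  1.47]
tool axes (cols x,y,z) [[0.003, -0.01, -1.0], [-0.001, -1.0, 0.01], [-1.0, 0.001, -0.003]]
shift cm [0.12 0.06 0.67] turn [ 0.002 -0.003 -0.001]
scene band px [[354.0, 234.10000610351562], [419.1000061035156, 238.10000610351562]] w 5.5 mid [0.5081 0.1308 0.0185] len 0.1421 dir ang from +y 0.0172
scene pin px [[277.1000061035156, 249.89999389648438], [374.29998779296875, 258.1000061035156]] w 27.2 mid [0.5964 0.0044 0.048 ] len 0.2021 dir ang from +y -0.0104
scene pin in band frame x,y mm 86.1 -127.8
```

Emit:
apply_moves:
  series:
    - [[8.78,-0.6,0,0,0,0,0],[8.78,-0.4,0,0,0,0,0],[8.78,0,0,-1.3,0,0,0],[8.78,0,0,-1.3,0,0,0],[8.78,0,0,0,0,0,0]]

```text
time_s: 7.9
eef_pos: [0.6139, 0.0063, 0.0881]
ee_rot: [0.708, -0.004, -0.707, -0.003]
force: [0.1, -0.4, -0.1]
width: 0.0875
```

Run:
```python
from h import *
togo([.61,.006,.079],-.012)
```

```text
t 7.9 pos [0.6139 0.0063 0.0881] F [ 0.14 -0.38 -0.06] q6 [-0.1   0.52  1.62 -0.    1.    1.48]
tool axes (cols x,y,z) [[0.001, -0.01, -1.0], [-0.001, -1.0, 0.01], [-1.0, 0.001, -0.001]]
shift cm [0.91 0.04 0.39] turn [ 0.002 -0.001 -0.001]
```

Emit:
apply_moves:
  series:
    - [[8.78,0.6,0,0.4,0,0,0],[8.78,0.3,0,0,0,0,0],[8.78,0.2,0,0,0,0,0],[8.78,0.1,0,0.1,0,0,0],[8.78,0.07,0,0.3,0,-0.002,0],[8.78,0.06,0,0.5,0,-0.002,0],[8.78,0.06,0,0.5,0,-0.002,0],[8.78,0.06,0,0.5,0,-0.002,0],[8.78,0.06,0,0.5,0,-0.002,0],[8.78,0.06,0,0.5,0,-0.002,0],[8.78,0.06,0,0.5,0,-0.002,0],[8.78,0.06,0,0.5,0,-0.002,0],[8.78,0.06,0,0.5,0,-0.002,0],[8.78,0.06,0,0.5,0,-0.002,0],[8.78,0.06,0,0.5,0,-0.002,0],[8.78,0.06,0,0.3,0,0,0],[8.78,0.06,0,0.1,0,0,0],[8.78,0.03,0,0,0,0,0]]

```text
time_s: 9.7
eef_pos: [0.5635, 0.0069, 0.0781]
ee_rot: [0.712, -0.004, -0.703, -0.003]
force: [-0.9, -1.0, 3.9]
width: 0.0876
```

Run:
```python
from h import *
togo([.555,.006,.077],-.012)
s=arm.get_image("scene");compare("scene",s,(230,200,428,300))
```

```text
t 9.7 pos [0.5635 0.0069 0.0781] F [-0.94 -1.05  3.92] q6 [-0.11  0.47  1.75 -0.    0.91  1.47]
tool axes (cols x,y,z) [[0.013, -0.01, -1.0], [-0.001, -1.0, 0.01], [-1.0, 0.001, -0.013]]
shift cm [0.1  0.1  0.85] turn [ 0.002 -0.013 -0.001]
scene band px [[375.79998779296875, 235.5], [419.1000061035156, 238.10000610351562]] w 5.5 mid [0.5077 0.1547 0.0185] len 0.0942 dir ang from +y 0.018
scene pin px [[279.1000061035156, 240.5], [375.20001220703125, 248.6999969482422]] w 28.0 mid [0.5707 0.0051 0.048 ] len 0.2023 dir ang from +y -0.0136
scene pin in band frame x,y mm 60.3 -150.7
```

Emit:
apply_moves:
  series:
    - [[8.78,-0.6,0,0,0,0,0],[8.78,-0.4,0,0,0,-0.013,0],[8.78,0,0,-1.1,0,0,0],[8.78,0,0,-1.1,0,0,0],[8.78,0,0,0,0,0,0]]

```text
time_s: 10.25
eef_pos: [0.5865, 0.0067, 0.088]
ee_rot: [-0.706, 0.004, 0.708, 0.003]
force: [0.2, -0.0, -0.4]
width: 0.0878
```

Run:
```python
from h import *
togo([.585,.006,.079],-.012)
```

```text
t 10.25 pos [0.5865 0.0067 0.088 ] F [ 0.17 -0.   -0.43] q6 [-0.11  0.49  1.68 -0.    0.98  1.48]
tool axes (cols x,y,z) [[-0.003, -0.011, -1.0], [-0.001, -1.0, 0.011], [-1.0, 0.001, 0.003]]
shift cm [0.9  0.07 0.14] turn [ 0.001  0.003 -0.001]
```

Emit:
apply_moves:
  series:
    - [[8.78,0.6,0,0.2,0,0,0],[8.78,0.3,0,0,0,0,0],[8.78,0.2,0,0,0,0,0],[8.78,0.1,0,0.1,0,0,0],[8.78,0.07,0,0.3,0,-0.002,0],[8.78,0.06,0,0.5,0,-0.002,0],[8.78,0.06,0,0.5,0,-0.002,0],[8.78,0.06,0,0.5,0,-0.002,0],[8.78,0.06,0,0.5,0,-0.002,0],[8.78,0.06,0,0.5,0,-0.002,0],[8.78,0.06,0,0.5,0,-0.002,0],[8.78,0.06,0,0.5,0,-0.002,0],[8.78,0.06,0,0.5,0,-0.002,0],[8.78,0.06,0,0.5,0,-0.002,0],[8.78,0.06,0,0.5,0,-0.002,0],[8.78,0.06,0,0.5,0,-0.002,0],[8.78,0.06,0,0.3,0,0,0],[8.78,0.06,0,0.1,0,0,0],[8.78,0.03,0,0,0,0,0]]

```text
time_s: 12.15
eef_pos: [0.5338, 0.0073, 0.0778]
ee_rot: [0.71, -0.005, -0.704, -0.003]
force: [-0.3, 0.7, 5.2]
width: 0.0882
```

Run:
```python
from h import *
togo([.531,.006,.077],-.012)
s=arm.get_image("scene");compare("scene",s,(230,200,428,300))
```

```text
t 12.15 pos [0.5338 0.0073 0.0778] F [-0.31  0.74  5.16] q6 [-0.12  0.44  1.81 -0.    0.88  1.47]
tool axes (cols x,y,z) [[0.007, -0.011, -1.0], [-0.002, -1.0, 0.011], [-1.0, 0.002, -0.007]]
shift cm [0.07 0.13 0.28] turn [ 0.001 -0.007 -0.002]
scene band px [[403.0, 237.5], [419.0, 237.5]] w 5.0 mid [0.5069 0.1842 0.0185] len 0.0349 dir ang from +y 0.0992
scene pin px [[280.5, 231.6999969482422], [375.70001220703125, 239.89999389648438]] w 26.7 mid [0.5459 0.0049 0.048 ] len 0.203 dir ang from +y -0.0145
scene pin in band frame x,y mm 21.1 -182.2
```

Emit:
apply_moves:
  series:
    - [[8.78,-0.6,0,0,0,0,0],[8.78,-0.4,0,0,0,-0.007,0],[8.78,0,0,-1.2,0,0,0],[8.78,0,0,-1.2,0,0,0],[8.78,0,0,0,0,0,0],[8.78,0.6,0,0,0,0,0],[8.78,0.2,0,0,0,0,0]]

```text
time_s: 12.9
eef_pos: [0.5597, 0.0071, 0.0793]
ee_rot: [-0.707, 0.005, 0.707, 0.003]
force: [0.3, 0.2, -0.4]
width: 0.0877
```

Run:
```python
from h import *
togo([.556,.006,.078],-.012)
```

```text
t 12.9 pos [0.5597 0.0071 0.0793] F [ 0.34  0.17 -0.38] q6 [-0.11  0.47  1.75 -0.    0.93  1.47]
tool axes (cols x,y,z) [[-0.001, -0.011, -1.0], [-0.002, -1.0, 0.011], [-1.0, 0.002, 0.001]]
shift cm [0.13 0.11 0.37] turn [ 0.001  0.001 -0.002]
```

Emit:
apply_moves:
  series:
    - [[8.78,0.2,0,0.2,0,0,0],[8.78,0.1,0,0.1,0,0,0],[8.78,0.07,0,0.3,0,-0.002,0],[8.78,0.06,0,0.5,0,-0.002,0],[8.78,0.06,0,0.5,0,-0.002,0],[8.78,0.06,0,0.5,0,-0.002,0],[8.78,0.06,0,0.5,0,-0.002,0],[8.78,0.06,0,0.5,0,-0.002,0],[8.78,0.06,0,0.5,0,-0.002,0],[8.78,0.06,0,0.5,0,-0.002,0],[8.78,0.06,0,0.3,0,-0.002,0],[8.78,0.06,0,0.1,0,0,0],[8.78,0.03,0,0,0,0,0]]

```text
time_s: 14.2
eef_pos: [0.5224, 0.0075, 0.0783]
ee_rot: [0.709, -0.005, -0.705, -0.004]
force: [0.3, -0.3, 3.9]
width: 0.0881
```

Run:
```python
from h import *
togo([.52,.006,.077],-.012)
s=arm.get_image("scene");report("scene",s,"pin",(230,200,428,300),.048)
```

```text
t 14.2 pos [0.5224 0.0075 0.0783] F [ 0.3  -0.26  3.94] q6 [-0.12  0.43  1.84 -0.    0.87  1.47]
tool axes (cols x,y,z) [[0.006, -0.013, -1.0], [-0.002, -1.0, 0.013], [-1.0, 0.002, -0.006]]
shift cm [0.12 0.15 0.24] turn [-0.001 -0.006 -0.002]
scene pin px [[282.20001220703125, 225.10000610351562], [376.5, 233.1999969482422]] w 26.6 mid [0.5267 0.0059 0.048 ] len 0.2032 dir ang from +y -0.0166
```

Emit:
apply_moves:
  series:
    - [[8.78,-0.6,0,0,0,0,0],[8.78,-0.4,0,0,0,-0.006,0],[8.78,0,0,-0.6,0,0,0],[8.78,0,0,-0.6,0,0,0],[8.78,0,0,0,0,0,0],[8.78,0.6,0,0,0,0,0],[8.78,0.2,0,0,0,0,0]]

```text
time_s: 14.95
eef_pos: [0.5344, 0.0074, 0.0796]
ee_rot: [-0.706, 0.005, 0.708, 0.004]
force: [-0.1, 0.1, 0.2]
width: 0.088
```

Run:
```python
from h import *
togo([.536,.006,.078],-.012)
s=arm.get_image("scene");report("scene",s,"pin",(230,200,428,300),.048)
```

```text
t 14.95 pos [0.5344 0.0074 0.0796] F [-0.07  0.06  0.22] q6 [-0.11  0.44  1.8  -0.    0.9   1.47]
tool axes (cols x,y,z) [[-0.003, -0.013, -1.0], [-0.002, -1.0, 0.013], [-1.0, 0.002, 0.003]]
shift cm [ 0.16  0.14 -0.16] turn [-0.001  0.003 -0.002]
scene pin px [[282.20001220703125, 224.89999389648438], [376.5, 232.8000030517578]] w 26.9 mid [0.5259 0.0059 0.048 ] len 0.2032 dir ang from +y -0.0128
```

Emit:
apply_moves:
  series:
    - [[8.78,0.2,0,0,0,0,0],[8.78,0.1,0,0.1,0,0,0],[8.78,0.07,0,0.3,0,-0.002,0],[8.78,0.06,0,0.5,0,-0.002,0],[8.78,0.06,0,0.5,0,-0.002,0],[8.78,0.06,0,0.5,0,-0.002,0],[8.78,0.06,0,0.5,0,-0.002,0],[8.78,0.06,0,0.4,0,-0.002,0],[8.78,0.06,0,0.2,0,-0.002,0],[8.78,0.03,0,0,0,0,0]]

```text
time_s: 16.0
eef_pos: [0.5109, 0.0077, 0.0782]
ee_rot: [0.707, -0.006, -0.707, -0.004]
force: [-0.6, 0.3, 3.3]
width: 0.0879
```

Run:
```python
from h import *
togo([.502,.006,.077],-.012)
s=arm.get_image("scene");report("scene",s,"pin",(230,190,428,300),.048)
```

```text
t 16.0 pos [0.5109 0.0077 0.0782] F [-0.6   0.35  3.32] q6 [-0.12  0.42  1.86 -0.    0.87  1.47]
tool axes (cols x,y,z) [[0.001, -0.014, -1.0], [-0.002, -1.0, 0.014], [-1.0, 0.002, -0.001]]
shift cm [0.12 0.18 0.89] turn [-0.002 -0.001 -0.002]
scene pin px [[282.70001220703125, 220.6999969482422], [376.8999938964844, 228.5]] w 27.3 mid [0.5134 0.0058 0.048 ] len 0.2041 dir ang from +y -0.0135
```

3.4 mm is left, so about 7 mm of finger travel. Then settle and lift clear.

Emit:
apply_moves:
  series:
    - [[8.78,0.06,0,0.3,0,0,0],[8.78,0.06,0,0.3,0,0,0],[8.78,0.06,0,0.1,0,0,0],[8.78,0.03,0,0,0,0,0],[8.78,-0.3,0,0,0,0,0],[8.78,-0.6,0,0,0,0,0],[8.78,-2,0,0,0,0,0],[8.78,-4,0,0,0,0,0],[8.78,-4,0,0,0,0,0],[8.78,0,4,0,0,0,0],[8.78,0,4,0,0,0,0],[8.78,0,4,0,0,0,0],[8.78,0,4,0,0,0,0],[8.78,0,4,0,0,0,0],[8.78,0,4,0,0,0,0],[8.78,0,4,0,0,0,0],[8.78,0,0,0,0,0,0]]

```text
time_s: 17.75
eef_pos: [0.4969, -0.2809, 0.193]
ee_rot: [-0.707, 0.004, 0.707, 0.002]
force: [-0.1, 0.4, 0.3]
width: 0.0878
```

Run:
```python
from h import *
togo([.5,.0,.1])
s=arm.get_image("scene");B,d=np.array([.5100,.0038,0]),np.array([-.017,.9999,0])
x=np.array([d[1],-d[0],0])
t=arm.get_image("top");cv2.imwrite("pics/t9.png",t[:,:,::-1]);cv2.imwrite("pics/s9.png",s[:,:,::-1])
for n,im,roi in(("scene",s,(230,190,428,300)),("top",t,(225,175,400,330))):
    P,_=report(n,im,"pin",roi,.048);print("in band x,y mm",((P-B)@x*1e3).round(1),((P-B)@d*1e3).round(1))
```

```text
t 17.75 pos [ 0.4969 -0.2809  0.193 ] F [-0.07  0.42  0.31] q6 [-0.63  0.35  1.61 -0.    1.18  0.95]
tool axes (cols x,y,z) [[-0.001, -0.009, -1.0], [-0.003, -1.0, 0.009], [-1.0, 0.003, 0.001]]
shift cm [  9.22 -28.12  -0.08] turn [-0.009  0.001 -0.003]
scene pin px [[283.1000061035156, 220.3000030517578], [376.8999938964844, 228.1999969482422]] w 26.1 mid [0.5123 0.0062 0.048 ] len 0.2033 dir ang from +y -0.0136
in band x,y mm 2.4 2.3
top pin px [[264.0, 277.0], [349.0, 277.0]] w 24.0 mid [0.5125 0.0079 0.048 ] len 0.2017 dir ang from +y 0.0053
in band x,y mm 2.5 4.1
```

View pics/t9.png

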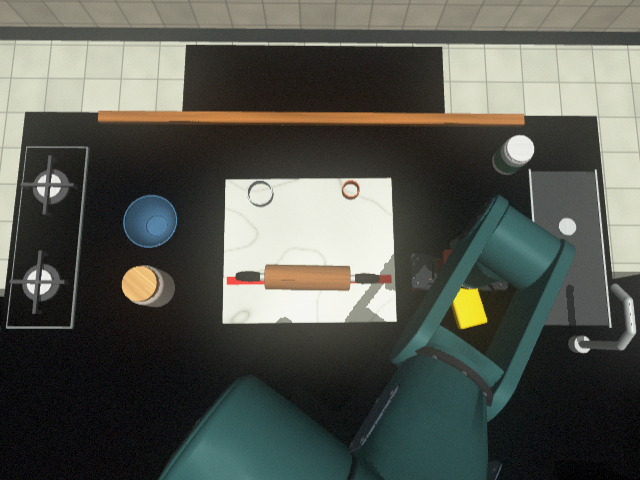

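View pics/s9.png

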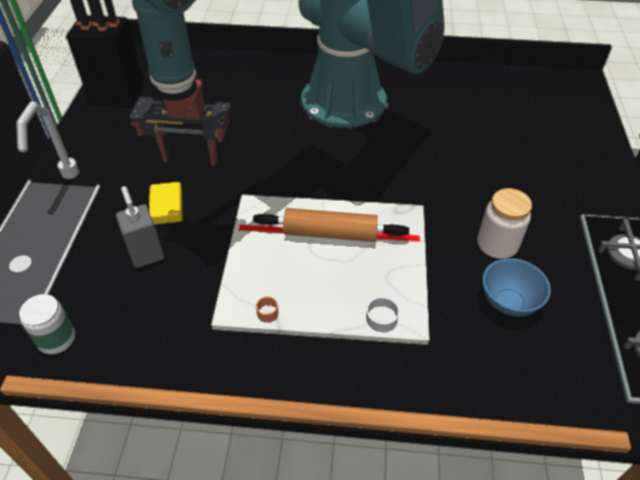

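Both views put the pin 2.5 mm from the band's line, and everything else stands where it was. One check that it is at rest, then I hand in.

Emit:
apply_moves:
  series:
    - [[8.78,-1,0,0,0,0,0],[8.78,0,0,0,0,0,0],[8.78,0,0,0,0,0,0],[8.78,0,0,0,0,0,0],[8.78,0,0,0,0,0,0]]

```text
time_s: 18.35
eef_pos: [0.4957, -0.2705, 0.2036]
ee_rot: [-0.706, -0.001, 0.708, 0.002]
force: [0.9, -0.1, -0.0]
width: 0.0878
```

Run:
```python
from h import *
P,_=report("scene",arm.get_image("scene"),"pin",(230,190,428,300),.048)
if abs(P[0]-.5123)<.002: print(arm.hand_in())
```

```text
scene pin px [[282.6000061035156, 220.5], [376.8999938964844, 228.10000610351562]] w 26.2 mid [0.5125 0.0056 0.048 ] len 0.2044 dir ang from +y -0.0099
the job is handed in; nothing more can be done
None
```

I rolled the pin about 132 mm towards the robot, in six strokes, with the open fingertips pressing on top of its barrel. It now lies on the red band, and I handed the job in at about 18.4 s.

- **Position:** the last checks, from both the top and scene cameras, put the pin's axis about 2.5 mm from the band's centre line. It is 2–4 mm from the band's middle lengthwise.
- **Angle:** the scene camera gives about 0.03 rad to the band and the top camera 0.01 rad. They disagree slightly, but both are well under 0.09 rad.
- **At rest:** a scene picture 0.6 s later showed the pin unmoved, within 0.2 mm across the band, with the hand clear.
- **Roll:** the distance covered works out to about 4.4 rad of turning, past the 2.3 rad needed on the way. I did not measure the rotation directly.
- **Other things:** the cutters, soap, sponge, jar and bowl looked unmoved in the final pictures. I judged this by eye, not by measuring them.

The highest contact force reported was about 16 N, on the first touch, and it read 3 to 6 N whenever I checked during the rolling. On the first descent the arm drifted about 6 mm forward, which I corrected before contact.

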